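# Spring check on a pen plotter's belt tensioner

### The arm

A 6-joint arm with a two-finger parallel gripper is mounted at the origin on the work surface. World frame = base frame: x ahead of the robot, y to its left, z up, the work surface at z = 0. Lengths are in m, angles in rad, forces in N, time in s.
With the tool pointing down it reaches from about 0.25 to 0.725 m from the base axis. Payload 4 kg.
Tool frame: the origin (TCP) lies midway between the tips of the shut fingers; the grasp point (between the pads) lies 19 mm behind it (manip.pinch_z is the distance from the TCP to the grasp point, in m); z points along the fingers, y is the line along which they close (so a half turn about z gives the same grasp; the last joint's range is limited). The gripper opens to 85 mm and grips with 20 to 120 N. Pads are 22 mm wide; open, the fingers measure 114 mm over their backs; the gripper's body (76 mm by 85 mm) begins 54 mm behind the grasp point. The pads swing forward as they close: fully open they stand 13 mm farther back than shut.
Start: joints at [-1.313, 0.241, 0.005, 1.335, 0, 1.571], TCP at [0.127, -0.483, 0.231] pointing down, gripper open.
Joint ranges: [-2.72, 2.72], [-1.05, 1.87], [-1.09, 1.28], [-1.99, 2.15], [-1.42, 1.44], [-3.14, 3.14]. Speed limits (rad/s): [2.79, 2.79, 3.14, 3.14, 3.14, 3.14].

### API

Orientations are given as a unit quaternion [x, y, z, w].
In Python, from workcell import manip, grab_frame, camera_info gives the robot as it stands.
- The arm moves only by the tool play_rows, never from a script. Its arguments are lists of equal length, an entry for each row: "linear": the shift along the world's x, y, z in units of 0.25 m (1.0 is 0.25 m), a list of three; "turn": the turn about the world's z in units of 120 degrees (1.0 is 120 degrees); "jaw": the opening, from 0 (shut) to 1 (fully open). A call has 1 to 12 rows; each row is the pose to reach, as a shift and turn from the pose commanded when the call began; what a row does not reach only later rows make up. A row lasts 1/8 s, in which the tool goes at most 62.5 mm and 10.7 degrees, less where a joint would pass 70% of its speed; a pose out of reach is approached as far as the arm can. A call with a number of a shift or a turn outside -1 to 1 is refused whole. A call with a gripper value outside its range is refused whole. The fingers move at their own pace and stop on an object; "squeeze" is the grip in N (left out, the last holds). Time passes only in rows, so rows that repeat a pose let the fingers close. It gives the time, the measured TCP pose, the force, the opening and the grip force at its end, in the units of the state.
- manip.observe(): the state, without advancing time (a new reading comes with each control period).
- grab_frame(name): name is "scene" or "top"; returns (picture, depth): 420x560x3 uint8, blue, green, red; 420x560 float32, m along the optical axis (not along the pixel's ray), 0 where there is no reading.
- camera_info(name): a dict with "camera_matrix" (3x3 intrinsics, pixels), "R" (3x3) and "t" (3): a world point X has camera coordinates R X + t. Camera axes: x right, y down, z forward; pixel columns grow to the right and rows downward; lengths in m; the calibration is good to about 2 mm. A picture is of the moment at which its call begins. camera_info takes no time and is no camera call.
- manip.hand_in(): hands the job in; it is judged then, once.
The state is a dict: "clock": time; "qpos": joint angles; "joint_velocities": joint speeds; "joint_torque": joint torques, N m; "position": TCP position; "tcp_rot": TCP orientation; "contact_force": force on the tool from outside, world axes, zero at the start; "wrist_torque": the same for the moment, N m; "gripper_width": opening from 0.0 (shut) to 1.0 (fully open); "gripper_force": force on a finger pad.
Only numpy, scipy, OpenCV 4.12 (cv2) and the standard library are available. Lean on these libraries where they do the work, as an engineer would, in place of code of your own. Each camera call takes 0.05 s, during which the arm holds its last target. There are 200 camera calls.

### The job

With the belt off, check the plotter's sprung belt tensioner: first slide the telltale pointer back until it rests against the tensioner arm's post, then push the arm, without touching the beam above it, so that it carries the telltale to the set flag on the scale, and hold it there for a second. Ease the arm back to its rest stop without letting it snap, leaving the telltale standing at the flag; do not shift the flag or the things standing about.

Things in the scene. Friction and masses are not known exactly. Their poses are not given: they have to be found in the camera images.
- plotter: Grey pen-plotter chassis, fixed: base plate 300 (x) x 440 (y) x 12 mm; black cheeks 20 mm thick at y = -205 and +205 mm, x -20 to +80 mm, 260 mm high. Origin: centre of the plate's underside; x points away from the robot's side, +y to the left seen from there. A white scale strip with a tick every 0.1 rad lies on the plate at radius 192 to 218 mm from the pivot. Position and yaw vary.
- pivot (a point): Vertical pivot of arm, telltale and flag, at x = +115, y = 0 mm in the plotter's frame, 12 mm above the desk. All three point towards plotter -x. At joint angle a (rad) a point at radius r from the pivot is at x = 115 - r cos(a - 0.5), y = r sin(a - 0.5) mm in the plotter's frame: larger angles swing towards +y.
- beam: Fixed aluminium beam above the arm: 70 (x) x 390 (y) x 60 mm, from x = -55 to +15 mm in the plotter's frame, underside 200 mm above the desk. It overhangs the posts: reach under it from the robot's side with the tool tilted about 35 to 50 degrees from vertical (fingers pointing down and to plotter +x). Do not touch it. Origin: centre of its underside.
- tension_arm (a joint): Angle of the sprung steel tensioner arm (rad): 0 at its rest stop, up to 0.85 when pushed towards plotter +y. Spring torque about 0.45 N m at rest and 0.9 N m more per rad (some 3 to 6 N at its post). Let go, it flies back; keep the return slower than 1.5 rad/s.
- tensioner_post (a point): Axis of the upright steel roller on the tensioner arm, the place to push: 24 mm diameter (27 mm over the thin flanges), from 20 to 82 mm above the desk, 150 mm from the pivot; the point is 55 mm above the desk.
- telltale (a joint): Angle of the telltale (rad), same zero and direction as the arm. It starts well beyond the flag. It has light friction, stays where it is left, and is carried along towards +y by the arm's post; touching the arm at rest it reads about 0.13, and pushed by the arm it reads about 0.127 more than the arm.
- telltale_post (a point): Axis of the thin aluminium post on the telltale, the place to push it by: 14 mm diameter, from 30 to 82 mm above the desk, 150 mm from the pivot, on the +y side of the arm's post; the point is 57 mm above the desk.
- telltale_point (a point): Point of the telltale's thin pointer on the scale, 205 mm from the pivot, 17 mm above the desk.
- flag (a joint): Angle of the set flag (rad), same zero and direction as the telltale; varies from start to start, stiff to move; leave it alone.
- flag_point (a point): The place on the scale to which the set flag points, 205 mm from the pivot, 17 mm above the desk. The flag itself is a dark steel arrow-ended block 16 mm wide, on the outer (robot) side of the scale at radius 207 to 241 mm, its top 28 mm above the desk.
- spray_can: Bystander: upright spray can, 64 mm diameter, 190 mm high, to the left of the plotter. Origin: centre of its underside. Leave it.
- ink_jar: Bystander: jar, 72 mm diameter, 90 mm high, to the right of the plotter. Origin: centre of its underside. Leave it.
- tape_roll: Bystander: empty roll of tape lying flat, 100 mm outside diameter, 25 mm high, to the right of the plotter. Origin: centre of its underside. Leave it.

How it is judged:
By the outcome, as a careful person would: the job done as asked, in the order asked, and still so for the second after the job is handed in, with the robot touching nothing.
It also fails if it takes over 72 s, if anything falls off the work surface, if the arm or the gripper's body presses on something with over 40 N, if the wrist force passes 120 N, or if a joint passes its speed limit or range.

## Working session

There is one attempt and no reset: what is moved stays moved. The work goes in short steps, Python scripts to look and compute and a tool call to move; the robot and the scene stay as the last step left them, time stands still between calls to the robot, and variables do not carry over. Pictures are saved under pics/ and viewed, at most 12 in all, crops included, and the job is handed in when it is done.

Besides the shell and the picture viewer there is one more tool, called after "Emit:" in YAML: its name, and indented under it one key for each argument. play_rows: Moves the arm, as the interface text tells. Shifts and turns lie within -1 to 1; 1 stands for 0.25 m of shift or 120 degrees of turn. Its arguments: {"type":"object","properties":{"linear":{"type":"array","items":{"type":"array","items":{"type":"number"}}},"turn":{"type":"array","items":{"type":"number"}},"jaw":{"type":"array","items":{"type":"number"}},"squeeze":{"type":"number"}},"required":["linear","turn","jaw"]}

```bash
mkdir -p pics; ls
python3 - <<'E'
from workcell import manip, grab_frame, camera_info
import cv2,numpy as np
for n in("scene","top"):
    p,d=grab_frame(n); cv2.imwrite(f"pics/{n}0.png",p); np.save(f"pics/{n}0.npy",d)
    c=camera_info(n); print(n,c)
print(manip.observe()); print(dir(manip))
E
```

```text
pics
scene {'camera_matrix': array([[435.66707606,   0.        , 284.20653728],
       [  0.        , 435.66707606, 212.25647452],
       [  0.        ,   0.        ,   1.        ]]), 'R': array([[ 0.41045011,  0.91181094,  0.01146793],
       [ 0.73067246, -0.32133474, -0.60238006],
       [-0.54557168,  0.25562626, -0.79812703]]), 't': array([-0.2249883 , -0.35119072,  1.74058967])}
top {'camera_matrix': array([[484.32303537,   0.        , 282.94691932],
       [  0.        , 484.32303537, 208.8206112 ],
       [  0.        ,   0.        ,   1.        ]]), 'R': array([[ 6.29872319e-04, -9.99996417e-01, -2.60181356e-03],
       [-9.95811481e-01, -3.89353122e-04, -9.14294413e-02],
       [ 9.14281007e-02,  2.64850469e-03, -9.95808158e-01]]), 't': array([-0.01203443,  0.61002913,  1.33211758])}
{'clock': 0.1, 'qpos': array([-1.31299833e+00,  2.41358612e-01,  3.86300499e-03,  1.33522718e+00,
       -1.68449261e-05,  1.57080698e+00]), 'joint_velocities': array([ 2.01341830e-03,  9.45533821e-06,  1.04877131e-03,  1.23262439e-03,
       -1.27845684e-03, -9.71032356e-04]), 'joint_torque': 
[... 162 characters left out ...]
  0.23049307]), 'tcp_rot': array([ 9.91704243e-01,  1.28537021e-01, -1.32173506e-04, -9.54155621e-04]), 'contact_force': array([-0.14744108, -0.21033186, -0.14452458]), 'wrist_torque': array([-0.02894774,  0.02327402,  0.04337037]), 'gripper_force': 0.0, 'gripper_width': 0.9999031013632309}
['Unreachable', '__class__', '__delattr__', '__dict__', '__dir__', '__doc__', '__eq__', '__format__', '__ge__', '__getattribute__', '__getstate__', '__gt__', '__hash__', '__init__', '__init_subclass__', '__le__', '__lt__', '__module__', '__ne__', '__new__', '__reduce__', '__reduce_ex__', '__repr__', '__setattr__', '__sizeof__', '__str__', '__subclasshook__', '__weakref__', 'hand_in', 'observe', 'pinch_z']
```

View pics/scene0.png

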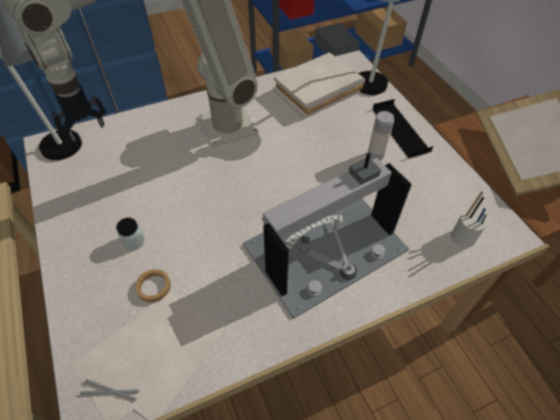

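View pics/top0.png

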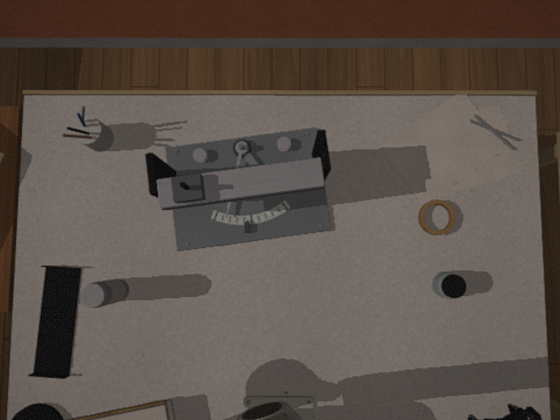

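Scene view: plotter at px (325,235), jar (128,232), tape (153,285), can (380,135). Top view: plate front corners at about (177,250) and (334,230), pivot (241,149), scale at (250,215), flag (250,226).

```bash
cat > h.py <<'E'
from workcell import manip, grab_frame, camera_info
import cv2,numpy as np
def ray(n,px,z):
    c=camera_info(n);K,R,t=c["camera_matrix"],c["R"],c["t"]
    d=R.T@np.linalg.inv(K)@np.array([px[0],px[1],1.]);o=-R.T@t
    return o+d*(z-o[2])/d[2]
def proj(n,X):
    c=camera_info(n);p=c["camera_matrix"]@(c["R"]@np.asarray(X)+c["t"]);return p[:2]/p[2]
E
python3 - <<'E'
from h import *
for p in [(177,250),(334,230),(166,148)]: print(p,ray("top",p,.012))
print("pivot",ray("top",(241,149),.03))
a=cv2.imread("pics/top0.png")[120:260,140:340]; b=cv2.imread("pics/scene0.png")[160:310,235:415]
cv2.imwrite("pics/c1.png",cv2.resize(cv2.convertScaleAbs(a,alpha=1.6),(800,560),interpolation=cv2.INTER_CUBIC))
cv2.imwrite("pics/c2.png",cv2.resize(cv2.convertScaleAbs(b,alpha=1.4),(720,600),interpolation=cv2.INTER_CUBIC))
E
```

```text
(177, 250) [0.49473506 0.28709825 0.012     ]
(334, 230) [ 0.55138504 -0.15614981  0.012     ]
(166, 148) [0.7870311  0.32478792 0.012     ]
pivot [0.78020312 0.10736852 0.03      ]
```

View pics/c1.png

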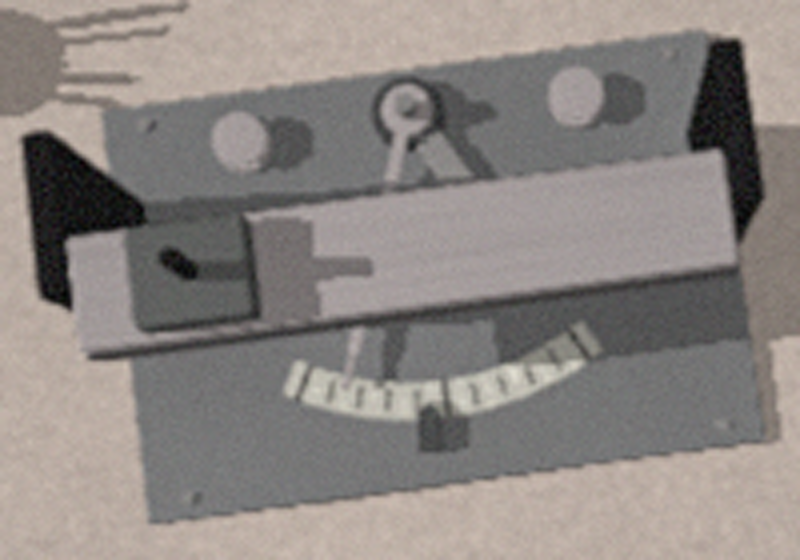

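View pics/c2.png

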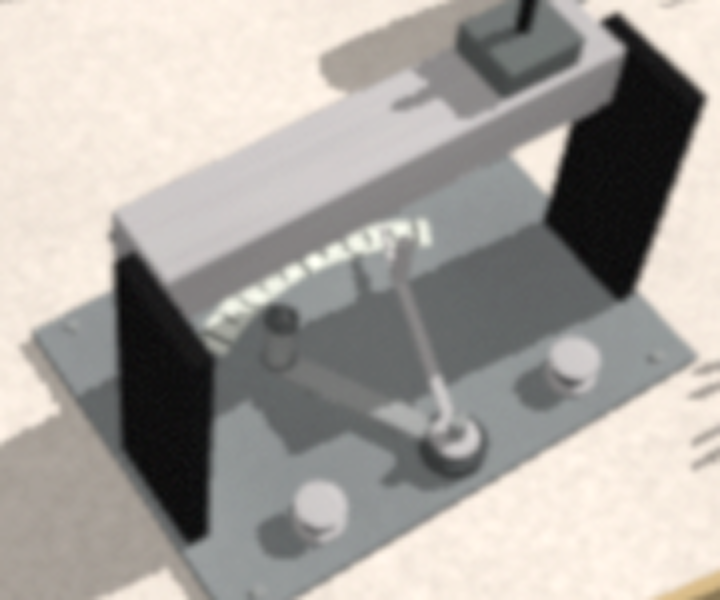

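Crop 1: telltale pointer tip at crop (352,372), flag left of the dark middle tick at (431,405), major ticks at (303,385),(447,398),(588,340). Crop 2: arm post at (282,335), telltale at (400,250). Next, fit the plotter pose.

Run:
```python
from h import *
from scipy.optimize import least_squares
f=lambda u,v:(140+u/4-.375,120+v/4-.375)
tick=lambda a,r=.205:(.115-r*np.cos(a-.5),r*np.sin(a-.5),.0125)
P=[((-.15,.22,.012),f(150,522)),((-.15,-.22,.012),f(765,440)),((.15,.22,.012),f(103,107)),
 (tick(0),f(588,340)),(tick(.5),f(447,398)),(tick(1.0),f(303,385)),
 ]
def W(p,X): c,s=np.cos(p[2]),np.sin(p[2]); return np.array([p[0]+c*X[0]-s*X[1],p[1]+s*X[0]+c*X[1],X[2]])
r=lambda p:np.concatenate([proj("top",W(p,X))-x for X,x in P])
s=least_squares(r,[.66,.09,.127],loss="soft_l1");p=s.x;print(p);print(s.fun.reshape(-1,2).round(2))
np.save("pose.npy",p)
def ang(q,z):
    X=ray("top",q,z);c,s_=np.cos(p[2]),np.sin(p[2]);d=X[:2]-p[:2];x=c*d[0]+s_*d[1];y=-s_*d[0]+c*d[1]
    return np.arctan2(y,.115-x)+.5,np.hypot(y,.115-x),x,y
print("tell",ang(f(352,372),.017));print("flag",ang(f(431,405),.02),ang(f(431,425),.028))
print("pivot",W(p,(.115,0,0)),proj("top",W(p,(.115,0,.07))))
# beam points check in depth, 3D view of crop flagged region
top=np.load("pics/top0.npy");print(top[150:160:3,236:246:3])
a=cv2.imread("pics/top0.png")[205:240,210:300]
cv2.imwrite("pics/c3.png",cv2.resize(cv2.convertScaleAbs(a,alpha=1.8),(792,308),interpolation=cv2.INTER_CUBIC))
```

```text
[0.67191741 0.08921517 0.13352356]
[[-0.2   0.15]
 [ 0.52 -0.03]
 [-0.19  0.17]
 [-1.86  0.96]
 [ 0.2  -0.22]
 [ 0.74 -1.13]]
tell (np.float64(0.8472713978623553), np.float64(0.19005152387990784), np.float64(-0.06370636897709014), np.float64(0.0646808736497838))
flag (np.float64(0.5573098052336692), np.float64(0.20989943789655915), np.float64(-0.09455483392785927), np.float64(0.01202271212159761)) (np.float64(0.559080771010952), np.float64(0.2244699158129512), np.float64(-0.10907826942445545), np.float64(0.013254141873940473))
pivot [0.78589379 0.10452479 0.        ] [240.75967255 143.85409521]
[[1.3715984 1.3676184 1.3659545 1.3694056]
 [1.370769  1.3678888 1.3711395 1.3820696]
 [1.3858647 1.367685  1.3712558 1.3751401]
 [1.3876938 1.3664812 1.3874815 1.3743443]]
```

View pics/c3.png

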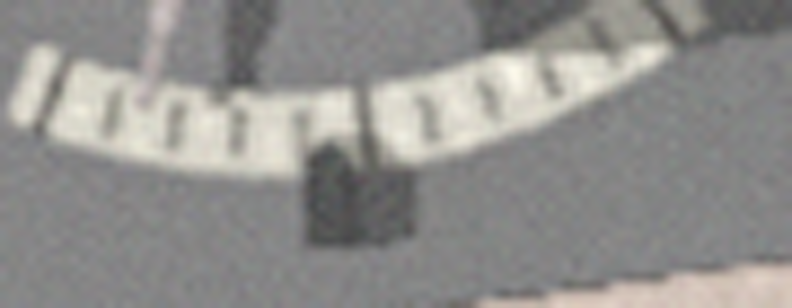

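Emit:
play_rows:
  linear:
    - [0.1, 0.1, 0.3]
    - [0.3, 0.4, 0.4]
    - [0.6, 0.7, 0.5]
  turn: [0, 0, 0]
  jaw: [0, 0, 0]

```text
clock: 0.48
position: [0.2195, -0.3723, 0.3317]
tcp_rot: [0.992, 0.127, 0.0, 0.0]
contact_force: [1.7, -0.8, 0.4]
gripper_width: 0.377
gripper_force: 0.0
```

Refined crop: the flag tip at crop (330,145) sits between the 0.5 tick (367,125) and 0.6 tick (303,130), so about 0.56. The telltale tip at (148,95) is about 0.85. The move rows offer only yaw, so I'll see how the arm behaves at the edge of reach, in free space.

Emit:
play_rows:
  linear:
    - [0.2, 0.0, -0.1]
    - [0.4, 0, -0.2]
    - [0.6, 0, -0.2]
    - [0.8, 0, -0.2]
    - [1, 0, -0.2]
    - [1, 0, -0.2]
    - [1, 0, -0.2]
  turn: [0, 0, 0, 0, 0, 0, 0]
  jaw: [0, 0, 0, 0, 0, 0, 0]

```text
clock: 1.35
position: [0.4686, -0.3728, 0.2798]
tcp_rot: [0.992, 0.129, -0.001, -0.001]
contact_force: [0.4, -0.1, -0.2]
gripper_width: 0.0
gripper_force: 0.0
```

Emit:
play_rows:
  linear:
    - [0.3, 0.0, 0]
    - [0.6, 0, 0]
    - [0.9, 0, 0]
    - [1, 0, 0]
    - [1, 0, 0]
    - [1, 0, 0]
  turn: [0, 0, 0, 0, 0, 0]
  jaw: [0, 0, 0, 0, 0, 0]

```text
clock: 2.1
position: [0.6915, -0.3594, 0.2637]
tcp_rot: [0.992, 0.128, 0.014, 0.01]
contact_force: [-0.7, -0.6, 0.4]
gripper_width: 0.001
gripper_force: 0.0
```

```bash
python3 -c "
from h import *
from scipy.spatial.transform import Rotation as R
s=manip.observe();print(s['clock'],s['qpos'],s['position'],s['tcp_rot'],R.from_quat(s['tcp_rot']).as_matrix().round(3))"
```

```text
2.1 [-4.79132386e-01  9.38668390e-01  1.27362268e+00  1.87048195e+00
 -4.65612229e-04  2.40474428e+00] [ 0.69146399 -0.35938072  0.2637433 ] [0.9915556  0.12847763 0.0143405  0.0102636 ] [[ 0.967  0.254  0.031]
 [ 0.255 -0.967 -0.017]
 [ 0.026  0.024 -0.999]]
```

The elbow is at its limit and the tool has begun to tilt outward. I'll see if that tilt grows and stays.

Emit:
play_rows:
  linear:
    - [0.2, -0.1, 0]
    - [0.4, -0.2, 0]
    - [0.6, -0.3, 0]
    - [0.8, -0.4, 0]
  turn: [0, 0, 0, 0]
  jaw: [0, 0, 0, 0]

```text
clock: 2.6
position: [0.74, -0.3824, 0.2105]
tcp_rot: [0.991, 0.128, 0.04, 0.028]
contact_force: [-0.3, -0.9, -0.1]
gripper_width: 0.002
gripper_force: 0.0
```

```bash
cat > st.py <<'E'
from h import *
from scipy.spatial.transform import Rotation as R
s=manip.observe();M=R.from_quat(s['tcp_rot']).as_matrix()
print(s['clock'],s['qpos'].round(3),s['position'].round(4),'F',s['contact_force'].round(1));print(M.round(3),'tilt',np.degrees(np.arccos(-M[2,2])).round(1))
E
python3 st.py
```

```text
2.6 [-0.477  1.01   1.275  1.738 -0.     2.408] [ 0.74   -0.3824  0.2105] F [-0.3 -0.9 -0.1]
[[ 0.964  0.251  0.087]
 [ 0.256 -0.966 -0.045]
 [ 0.072  0.066 -0.995]] tilt 5.6
```

Emit:
play_rows:
  linear:
    - [-0.2, 0.1, 0]
    - [-0.4, 0.2, 0]
    - [-0.4, 0.2, 0]
  turn: [0, 0, 0]
  jaw: [0, 0, 0]

```text
clock: 2.98
position: [0.6385, -0.3309, 0.2095]
tcp_rot: [0.991, 0.128, 0.039, 0.027]
contact_force: [-0.0, -0.6, 0.9]
gripper_width: 0.003
gripper_force: 0.0
```

```bash
python3 st.py
```

```text
2.975 [-0.478  0.628  0.537  1.384  0.     2.406] [ 0.6385 -0.3309  0.2095] F [-0.  -0.6  0.9]
[[ 0.964  0.252  0.085]
 [ 0.256 -0.966 -0.044]
 [ 0.071  0.064 -0.995]] tilt 5.5
```

Stretching ratchets the tilt up and it stays when the arm comes back. I'll line the fingers up with the radial plane first, then stretch on.

Emit:
play_rows:
  linear:
    - [0, 0, 0.1]
    - [0, 0, 0.2]
    - [0, 0, 0.3]
    - [0, 0, 0.4]
    - [0, 0, 0.4]
    - [0.3, -0.15, 0.4]
    - [0.6, -0.3, 0.4]
    - [0.9, -0.45, 0.4]
    - [1, -0.5, 0.4]
    - [1, -0.5, 0.4]
    - [1, -0.5, 0.4]
    - [1, -0.5, 0.4]
  turn: [0.08, 0.16, 0.24, 0.32, 0.4, 0.4, 0.4, 0.4, 0.4, 0.4, 0.4, 0.4]
  jaw: [0, 0, 0, 0, 0, 0, 0, 0, 0, 0, 0, 0]

```text
clock: 4.47
position: [0.7309, -0.3719, 0.2555]
tcp_rot: [0.852, 0.519, 0.062, 0.033]
contact_force: [-0.8, 0.3, -0.3]
gripper_width: 0.0
gripper_force: 0.0
```

```bash
python3 st.py
```

```text
4.475 [-0.498  0.954  1.274  1.771  0.074  1.555] [ 0.7309 -0.3719  0.2555] F [-0.8  0.3 -0.3]
[[ 0.454  0.88   0.14 ]
 [ 0.888 -0.46   0.008]
 [ 0.071  0.121 -0.99 ]] tilt 8.1
```

J4's upper limit should force much more tilt high up, so I'll go up and out.

Emit:
play_rows:
  linear:
    - [0, 0, 0.2]
    - [0, 0, 0.4]
    - [0, 0, 0.6]
    - [0, 0, 0.8]
    - [0, 0, 1]
    - [0, 0, 1]
  turn: [0, 0, 0, 0, 0, 0]
  jaw: [0, 0, 0, 0, 0, 0]

```text
clock: 5.22
position: [0.6565, -0.3303, 0.4172]
tcp_rot: [0.851, 0.517, 0.078, 0.058]
contact_force: [-1.1, -0.7, -0.7]
gripper_width: 0.003
gripper_force: 0.0
```

Emit:
play_rows:
  linear:
    - [0, 0, 0.2]
    - [0, 0, 0.4]
    - [0, 0, 0.6]
    - [0, 0, 0.8]
    - [0, 0, 1]
    - [0, 0, 1]
  turn: [0, 0, 0, 0, 0, 0]
  jaw: [0, 0, 0, 0, 0, 0]

```text
clock: 5.98
position: [0.5804, -0.2874, 0.5259]
tcp_rot: [0.849, 0.514, 0.091, 0.079]
contact_force: [0.2, -0.2, -0.4]
gripper_width: 0.0
gripper_force: 0.0
```

```bash
python3 st.py
```

```text
5.975 [-0.496  0.563  1.274  2.051  0.077  1.565] [ 0.5804 -0.2874  0.5259] F [ 0.2 -0.2 -0.4]
[[ 0.454  0.859  0.237]
 [ 0.888 -0.458 -0.041]
 [ 0.073  0.229 -0.971]] tilt 13.9
```

Emit:
play_rows:
  linear:
    - [0.2, -0.1, 0.3]
    - [0.4, -0.2, 0.6]
    - [0.6, -0.3, 0.9]
    - [0.8, -0.4, 1]
    - [1, -0.5, 1]
    - [1, -0.5, 1]
    - [1, -0.5, 1]
    - [1, -0.5, 1]
  turn: [0, 0, 0, 0, 0, 0, 0, 0]
  jaw: [0, 0, 0, 0, 0, 0, 0, 0]

```text
clock: 6.98
position: [0.6168, -0.2981, 0.5191]
tcp_rot: [0.846, 0.512, 0.107, 0.103]
contact_force: [0.3, -0.7, 0.1]
gripper_width: 0.001
gripper_force: 0.0
```

Emit:
play_rows:
  linear:
    - [0.2, -0.1, 0.3]
    - [0.4, -0.2, 0.6]
    - [0.6, -0.3, 0.9]
    - [0.8, -0.4, 1]
    - [1, -0.5, 1]
    - [1, -0.5, 1]
  turn: [0, 0, 0, 0, 0, 0]
  jaw: [0, 0, 0, 0, 0, 0]

```text
clock: 7.72
position: [0.6419, -0.3054, 0.5237]
tcp_rot: [0.843, 0.509, 0.123, 0.127]
contact_force: [-0.3, -0.7, -0.7]
gripper_width: 0.001
gripper_force: 0.0
```

```bash
python3 st.py
```

```text
7.725 [-0.476  0.591  1.274  1.907  0.075  1.593] [ 0.6419 -0.3054  0.5237] F [-0.3 -0.7 -0.7]
[[ 0.453  0.826  0.335]
 [ 0.888 -0.451 -0.089]
 [ 0.078  0.338 -0.938]] tilt 20.3
```

Emit:
play_rows:
  linear:
    - [1, -0.3, 1]
    - [1, -0.3, 1]
    - [1, -0.3, 1]
  turn: [0, 0, 0]
  jaw: [0, 0, 0]

```text
clock: 8.1
position: [0.6736, -0.2982, 0.531]
tcp_rot: [0.838, 0.505, 0.14, 0.151]
contact_force: [-0.3, -0.1, 0.1]
gripper_width: -0.004
gripper_force: 0.0
```

```bash
python3 st.py
```

```text
8.1 [-0.444  0.594  1.274  1.842  0.065  1.627] [ 0.6736 -0.2982  0.531 ] F [-0.3 -0.1  0.1]
[[ 0.451  0.805  0.387]
 [ 0.889 -0.444 -0.112]
 [ 0.082  0.394 -0.915]] tilt 23.7
```

Emit:
play_rows:
  linear:
    - [1, -0.3, 0.5]
    - [1, -0.3, 0.5]
    - [1, -0.3, 0.5]
  turn: [0, 0, 0]
  jaw: [0, 0, 0]

```text
clock: 8.48
position: [0.7345, -0.3042, 0.508]
tcp_rot: [0.833, 0.501, 0.157, 0.174]
contact_force: [-0.7, 0.2, -0.4]
gripper_width: 0.002
gripper_force: 0.0
```

```bash
python3 st.py
```

```text
8.475 [-0.413  0.65   1.274  1.724  0.053  1.658] [ 0.7345 -0.3042  0.508 ] F [-0.7  0.2 -0.4]
[[ 0.449  0.78   0.436]
 [ 0.89  -0.437 -0.133]
 [ 0.087  0.447 -0.89 ]] tilt 27.1
```

Emit:
play_rows:
  linear:
    - [1, -0.5, 0.8]
    - [1, -0.5, 0.8]
    - [1, -0.5, 0.8]
  turn: [0, 0, 0]
  jaw: [0, 0, 0]

```text
clock: 8.85
position: [0.7654, -0.324, 0.5079]
tcp_rot: [0.827, 0.496, 0.176, 0.2]
contact_force: [-0.5, 0.3, 0.4]
gripper_width: -0.001
gripper_force: 0.0
```

Emit:
play_rows:
  linear:
    - [1, -0.5, 0.8]
    - [1, -0.5, 0.8]
    - [1, -0.5, 0.8]
  turn: [0, 0, 0]
  jaw: [0, 0, 0]

```text
clock: 9.22
position: [0.7954, -0.342, 0.5092]
tcp_rot: [0.819, 0.491, 0.194, 0.225]
contact_force: [0.6, 0.3, -0.6]
gripper_width: 0.001
gripper_force: 0.0
```

Emit:
play_rows:
  linear:
    - [1, -0.5, 0.8]
    - [1, -0.5, 0.8]
    - [1, -0.5, 0.8]
  turn: [0, 0, 0]
  jaw: [0, 0, 0]

```text
clock: 9.6
position: [0.8241, -0.3587, 0.5124]
tcp_rot: [0.811, 0.485, 0.212, 0.251]
contact_force: [-0.4, 1.2, -0.5]
gripper_width: 0.001
gripper_force: 0.0
```

Emit:
play_rows:
  linear:
    - [1, -0.5, 0.8]
    - [1, -0.5, 0.8]
    - [1, -0.5, 0.8]
  turn: [0, 0, 0]
  jaw: [0, 0, 0]

```text
clock: 9.98
position: [0.8512, -0.3744, 0.5178]
tcp_rot: [0.801, 0.478, 0.23, 0.276]
contact_force: [0.0, 0.8, -0.5]
gripper_width: 0.0
gripper_force: 0.0
```

```bash
python3 st.py
```

```text
9.975 [-0.436  0.729  1.274  1.383  0.066  1.655] [ 0.8512 -0.3744  0.5178] F [ 0.   0.8 -0.5]
[[ 0.437  0.639  0.633]
 [ 0.893 -0.391 -0.222]
 [ 0.105  0.662 -0.742]] tilt 42.1
```

The tool is tilted 42°, so the approach is feasible. Next I'll work out the waypoints.

```bash
cat >> h.py <<'E'
P0=np.load("pose.npy")
def W(X): c,s=np.cos(P0[2]),np.sin(P0[2]); return np.array([P0[0]+c*X[0]-s*X[1],P0[1]+s*X[0]+c*X[1],X[2]])
def arc(a,x=0,y=0,z=.052): return (.115-.15*np.cos(a-.5)+x,.15*np.sin(a-.5)+y,z)
def d(X): return ((W(X)-manip.observe()['position'])/.25).round(3)
E
python3 - <<'E'
from h import *
print(W((-.17,.085,.3)),d((-.17,.085,.3)),d((-.17,.085,.052)))
print("tell",W(arc(.85)),"arm",W(arc(0)))
E
```

```text
[0.49211478 0.15082696 0.3       ] [-1.436  2.101 -0.871] [-1.436  2.101 -1.863]
tell [0.63939474 0.13674324 0.052     ] arm [0.6650018  0.01572656 0.052     ]
```

Emit:
play_rows:
  linear:
    - [-0.2, 0.1, 0]
    - [-0.4, 0.3, 0]
    - [-0.6, 0.5, 0]
    - [-0.8, 0.7, 0]
    - [-1, 0.85, 0]
    - [-1, 1, 0]
    - [-1, 1, 0]
  turn: [0, 0, 0.08, 0.16, 0.225, 0.225, 0.225]
  jaw: [0, 0, 0, 0, 0, 0, 0]

```text
clock: 10.85
position: [0.5988, -0.1222, 0.5201]
tcp_rot: [0.667, 0.652, 0.289, 0.216]
contact_force: [0.3, -0.8, 0.4]
gripper_width: 0.001
gripper_force: 0.0
```

Emit:
play_rows:
  linear:
    - [-0.2, 0.2, 0]
    - [-0.4, 0.4, 0]
    - [-0.43, 0.6, -0.1]
    - [-0.43, 0.8, -0.3]
    - [-0.43, 1, -0.5]
    - [-0.43, 1, -0.7]
    - [-0.43, 1, -0.87]
    - [-0.43, 1, -0.87]
    - [-0.43, 1, -0.87]
  turn: [0, 0, 0, 0, 0, 0, 0, 0, 0]
  jaw: [0, 0, 0, 0, 0, 0, 0, 0, 0]

```text
clock: 11.98
position: [0.4958, 0.1261, 0.3047]
tcp_rot: [0.667, 0.651, 0.291, 0.216]
contact_force: [0.7, -0.4, 0.2]
gripper_width: -0.0
gripper_force: 0.0
```

```bash
python3 st.py
python3 - <<'E'
from h import *
for X in [(-.17,.085,.052),arc(.85,.008,.03),arc(.85,.008,.018)]: print(W(X),d(X))
E
```

```text
11.975 [ 0.325 -0.275 -0.585  0.53  -0.129  1.871] [0.4958 0.1261 0.3047] F [ 0.7 -0.4  0.2]
[[-0.016  0.743  0.669]
 [ 0.994 -0.059  0.09 ]
 [ 0.106  0.667 -0.738]] tilt 42.5
[0.49211478 0.15082696 0.052     ] [-0.015  0.099 -1.011]
[0.64332972 0.16754122 0.052     ] [ 0.59   0.166 -1.011]
[0.64492724 0.15564804 0.052     ] [ 0.597  0.118 -1.011]
```

Emit:
play_rows:
  linear:
    - [0, 0.1, -0.25]
    - [0, 0.1, -0.5]
    - [0, 0.1, -0.75]
    - [0, 0.1, -1]
    - [0.1, 0.12, -1]
    - [0.25, 0.14, -1]
    - [0.4, 0.15, -1]
    - [0.5, 0.16, -1]
    - [0.59, 0.17, -1]
    - [0.59, 0.17, -1]
    - [0.59, 0.17, -1]
  turn: [0, 0, 0, 0, 0, 0, 0, 0, 0, 0, 0]
  jaw: [0, 0, 0, 0, 0, 0, 0, 0, 0, 0, 0]

```text
clock: 13.35
position: [0.6424, 0.1681, 0.0524]
tcp_rot: [0.668, 0.651, 0.289, 0.216]
contact_force: [-0.6, -0.5, -0.1]
gripper_width: 0.001
gripper_force: 0.0
```

```bash
python3 st.py
python3 - <<'E'
from h import *
a,_=grab_frame("scene");b,_=grab_frame("top")
a=cv2.resize(cv2.convertScaleAbs(a[160:310,235:415],alpha=1.4),(540,450),interpolation=cv2.INTER_CUBIC)
b=cv2.resize(cv2.convertScaleAbs(b[180:260,200:340],alpha=1.6),(260,149),interpolation=cv2.INTER_CUBIC)
o=np.zeros((450,800,3),np.uint8);o[:,:540]=a;o[:149,540:]=b;cv2.imwrite("pics/d1.png",o)
for t in(.75,.6,.45,.3,.2,.13): print(t,d(arc(t,.008,.018)))
E
```

```text
13.35 [ 0.31   0.416 -0.654 -0.23  -0.119  1.86 ] [0.6424 0.1681 0.0524] F [-0.6 -0.5 -0.1]
[[-0.016  0.745  0.667]
 [ 0.994 -0.059  0.089]
 [ 0.106  0.665 -0.74 ]] tilt 42.3
0.75 [ 0.006 -0.109  0.002]
0.6 [ 0.002 -0.199  0.002]
0.45 [ 0.012 -0.288  0.002]
0.3 [ 0.035 -0.375  0.002]
0.2 [ 0.058 -0.43   0.002]
0.13 [ 0.076 -0.468  0.002]
```

View pics/d1.png

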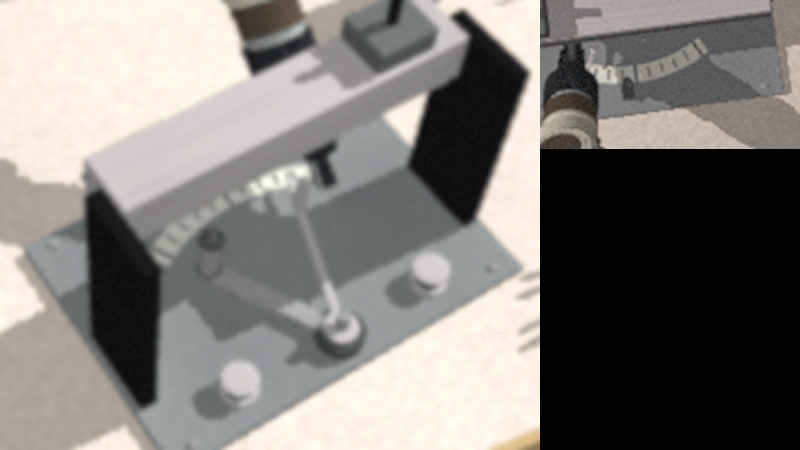

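The finger (325,170) is clear of the beam, on the +y side of the telltale post (302,185). I'll push the telltale back along its arc.

Emit:
play_rows:
  linear:
    - [0.005, -0.04, 0]
    - [0.006, -0.08, 0]
    - [0.006, -0.11, 0]
    - [0.004, -0.15, 0]
    - [0.002, -0.19, 0]
    - [0.004, -0.23, 0]
    - [0.009, -0.27, 0]
    - [0.016, -0.31, 0]
    - [0.025, -0.34, 0]
    - [0.035, -0.37, 0]
    - [0.045, -0.4, 0]
    - [0.053, -0.42, 0]
  turn: [0, 0, 0, 0, 0, 0, 0, 0, 0, 0, 0, 0]
  jaw: [0, 0, 0, 0, 0, 0, 0, 0, 0, 0, 0, 0]

```text
clock: 14.95
position: [0.6547, 0.0627, 0.051]
tcp_rot: [0.668, 0.652, 0.289, 0.215]
contact_force: [0.8, 0.8, 0.5]
gripper_width: -0.002
gripper_force: 0.2
```

Emit:
play_rows:
  linear:
    - [0.008, -0.015, 0]
    - [0.01, -0.02, 0]
    - [0.013, -0.027, 0]
    - [0.013, -0.027, 0]
  turn: [0, 0, 0, 0]
  jaw: [0, 0, 0, 0]

```text
clock: 15.45
position: [0.6578, 0.0564, 0.0511]
tcp_rot: [0.668, 0.652, 0.289, 0.215]
contact_force: [-0.9, 0.7, 0.4]
gripper_width: 0.0
gripper_force: 0.0
```

```bash
python3 st.py
python3 - <<'E'
from h import *
for t in(.2,.13): print(t,d(arc(t,.008,.018)))
E
```

```text
15.45 [ 0.064  0.412 -0.669 -0.245  0.046  1.677] [0.6578 0.0564 0.0511] F [-0.9  0.7  0.4]
[[-0.016  0.746  0.666]
 [ 0.994 -0.058  0.089]
 [ 0.105  0.663 -0.741]] tilt 42.2
0.2 [-0.01   0.016  0.004]
0.13 [ 0.009 -0.021  0.004]
```

Emit:
play_rows:
  linear:
    - [0.004, -0.008, 0]
    - [0.006, -0.012, 0]
    - [0.006, -0.012, 0]
  turn: [0, 0, 0]
  jaw: [0, 0, 0]

```text
clock: 15.82
position: [0.6592, 0.0533, 0.051]
tcp_rot: [0.668, 0.652, 0.289, 0.215]
contact_force: [0.6, -0.4, 1.0]
gripper_width: 0.001
gripper_force: 0.1
```

Emit:
play_rows:
  linear:
    - [0.002, -0.004, 0]
    - [0.004, -0.008, 0]
    - [0.004, -0.008, 0]
  turn: [0, 0, 0]
  jaw: [0, 0, 0]

```text
clock: 16.2
position: [0.6601, 0.0515, 0.051]
tcp_rot: [0.668, 0.652, 0.289, 0.215]
contact_force: [-0.8, 2.2, -0.3]
gripper_width: 0.004
gripper_force: 0.6
```

Run:
```python
from h import *
from scipy import stats
f=[]
for i in range(3):
    a,_=grab_frame("scene"); f.append(manip.observe()['contact_force'])
print(np.array(f).round(2), d(arc(.13,.008,.018)))
a=cv2.resize(cv2.convertScaleAbs(a[190:290,280:390],alpha=1.5),(660,600),interpolation=cv2.INTER_CUBIC)
cv2.imwrite("pics/d2.png",a)
```

```text
[[-0.8   0.42  1.22]
 [-1.7   1.06 -0.78]
 [-0.79  0.42  0.22]] [-0.    -0.002  0.004]
```

View pics/d2.png

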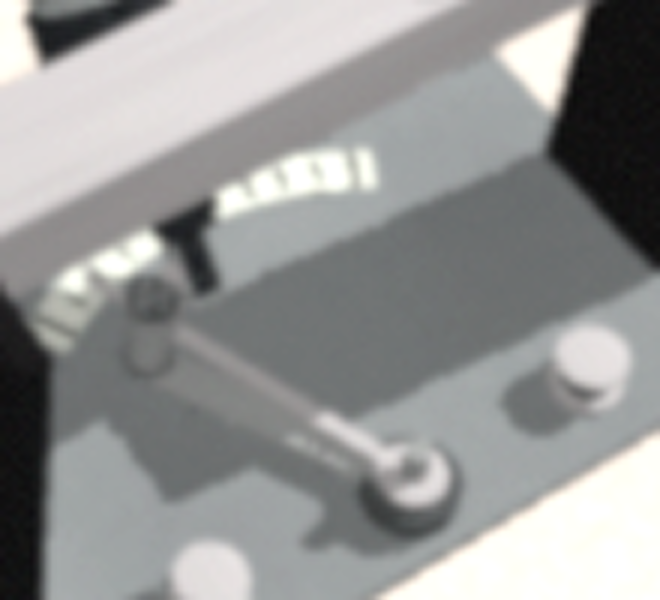

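The telltale now lies over the arm, its post (170,270) just about at the roller (150,310). I'll creep on until a firm contact force shows.

Emit:
play_rows:
  linear:
    - [0.002, -0.004, 0]
    - [0.002, -0.004, 0]
  turn: [0, 0]
  jaw: [0, 0]

```text
clock: 16.6
position: [0.6604, 0.0512, 0.0509]
tcp_rot: [0.667, 0.652, 0.289, 0.214]
contact_force: [-2.6, 3.5, 2.0]
gripper_width: 0.002
gripper_force: 2.2
```

Emit:
play_rows:
  linear:
    - [0.002, -0.004, 0]
    - [0.002, -0.004, 0]
  turn: [0, 0]
  jaw: [0, 0]

```text
clock: 16.85
position: [0.6605, 0.051, 0.0508]
tcp_rot: [0.667, 0.653, 0.289, 0.214]
contact_force: [-3.9, 5.9, 3.0]
gripper_width: 0.0
gripper_force: 3.2
```

Emit:
play_rows:
  linear:
    - [0.002, -0.004, 0]
    - [0.002, -0.004, 0]
  turn: [0, 0]
  jaw: [0, 0]

```text
clock: 17.1
position: [0.6607, 0.0509, 0.0508]
tcp_rot: [0.667, 0.653, 0.29, 0.213]
contact_force: [-5.7, 7.5, 3.6]
gripper_width: -0.003
gripper_force: 4.2
```

Firm contact: the telltale rests on the arm post at 0.13, matching the model to about 1 mm. Now I back off and go round to the −y side.

Run:
```python
from h import *
for X in [arc(.13,.008,.03,.052),(-.11,-.026,.052),(-.12,-.03,.08),(-.12,-.112,.08),(-.12,-.112,.052),(-.009,-.107,.052)]: print(d(X))
```

```text
[-0.009  0.048  0.005]
[-0.377 -0.008  0.005]
[-0.415 -0.029  0.117]
[-0.371 -0.355  0.117]
[-0.371 -0.355  0.005]
[ 0.066 -0.276  0.005]
```

Emit:
play_rows:
  linear:
    - [-0.005, 0.025, 0]
    - [-0.01, 0.05, 0]
    - [-0.14, 0.03, 0]
    - [-0.28, 0.01, 0.03]
    - [-0.41, -0.02, 0.1]
    - [-0.39, -0.18, 0.11]
    - [-0.37, -0.35, 0.1]
    - [-0.37, -0.355, 0]
    - [-0.22, -0.33, 0]
    - [-0.08, -0.305, 0]
    - [0.065, -0.276, 0]
    - [0.065, -0.276, 0]
  turn: [0, 0, 0, 0, 0, 0, 0, 0, 0, 0, 0, 0]
  jaw: [0, 0, 0, 0, 0, 0, 0, 0, 0, 0, 0, 0]

```text
clock: 18.6
position: [0.6816, -0.0206, 0.0527]
tcp_rot: [0.667, 0.651, 0.29, 0.217]
contact_force: [-1.8, -0.7, -0.2]
gripper_width: -0.002
gripper_force: 0.0
```

```bash
python3 st.py
python3 - <<'E'
from h import *
for t in(0,.1,.2,.3,.38,.43): print(t,d(arc(t,.008,-.023)), d(arc(t,.008,-.023)-0*np.ones(3)) if 0 else '')
b,_=grab_frame("top");s,_=grab_frame("scene")
a=cv2.resize(cv2.convertScaleAbs(s[190:290,280:390],alpha=1.5),(440,400),interpolation=cv2.INTER_CUBIC)
b=cv2.resize(cv2.convertScaleAbs(b[205:240,210:300],alpha=1.8),(360,140),interpolation=cv2.INTER_CUBIC)
o=np.zeros((400,800,3),np.uint8);o[:,:440]=a;o[:140,440:]=b;cv2.imwrite("pics/d3.png",o)
E
```

```text
18.6 [-0.099  0.44  -0.605 -0.202  0.155  1.554] [ 0.6816 -0.0206  0.0527] F [-1.8 -0.7 -0.2]
[[-0.017  0.743  0.669]
 [ 0.994 -0.057  0.088]
 [ 0.104  0.667 -0.738]] tilt 42.4
0 [-0.023  0.059 -0.003] 
0.1 [-0.056  0.109 -0.003] 
0.2 [-0.083  0.162 -0.003] 
0.3 [-0.106  0.217 -0.003] 
0.38 [-0.12   0.263 -0.003] 
0.43 [-0.127  0.292 -0.003]
```

View pics/d3.png

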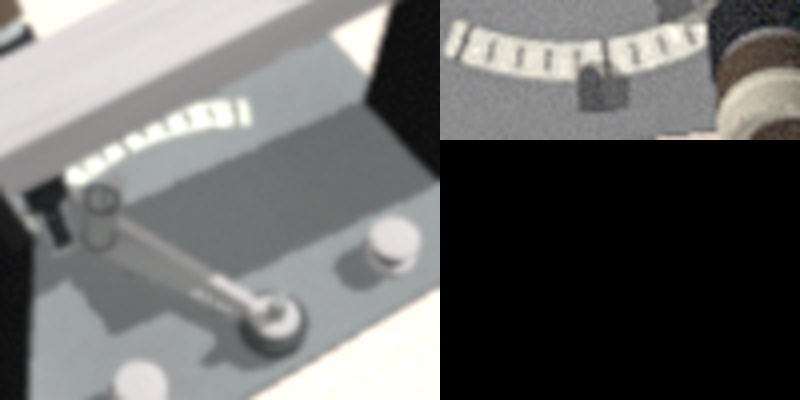

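The finger (55,215) stands on the −y side of the roller (100,215), telltale against it. I'll push slowly along the arc, stopping short to measure.

Emit:
play_rows:
  linear:
    - [-0.012, 0.03, 0]
    - [-0.024, 0.055, 0]
    - [-0.032, 0.07, 0]
    - [-0.041, 0.085, 0]
    - [-0.049, 0.098, 0]
    - [-0.056, 0.11, 0]
    - [-0.063, 0.122, 0]
    - [-0.069, 0.134, 0]
    - [-0.076, 0.147, 0]
    - [-0.083, 0.16, 0]
    - [-0.088, 0.172, 0]
    - [-0.093, 0.184, 0]
  turn: [0, 0, 0, 0, 0, 0, 0, 0, 0, 0, 0, 0]
  jaw: [0, 0, 0, 0, 0, 0, 0, 0, 0, 0, 0, 0]

```text
clock: 20.2
position: [0.6524, 0.0221, 0.0498]
tcp_rot: [0.67, 0.651, 0.285, 0.216]
contact_force: [-7.6, -9.4, 4.3]
gripper_width: 0.001
gripper_force: 5.0
```

Emit:
play_rows:
  linear:
    - [-0.004, 0.01, 0]
    - [-0.008, 0.02, 0]
    - [-0.012, 0.03, 0]
    - [-0.016, 0.04, 0]
    - [-0.019, 0.05, 0]
    - [-0.022, 0.06, 0]
    - [-0.022, 0.06, 0]
  turn: [0, 0, 0, 0, 0, 0, 0]
  jaw: [0, 0, 0, 0, 0, 0, 0]

```text
clock: 21.08
position: [0.6464, 0.0377, 0.0492]
tcp_rot: [0.67, 0.651, 0.285, 0.215]
contact_force: [-6.2, -7.7, 3.1]
gripper_width: 0.003
gripper_force: 4.1
```

```bash
python3 st.py
cat > look.py <<'E'
from h import *
import sys
def polar(img):  # unwrap scale: rows radius .180-.245 , cols angle 0..1.1 , z .017
    A=np.arange(-.05,1.1,.0015);Rr=np.arange(.245,.165,-.0005)
    aa,rr=np.meshgrid(A,Rr);x=.115-rr*np.cos(aa-.5);y=rr*np.sin(aa-.5);c,s=np.cos(P0[2]),np.sin(P0[2])
    X=np.stack([P0[0]+c*x-s*y,P0[1]+s*x+c*y,0*x+.0145],-1).reshape(-1,3)
    ci=camera_info("top");q=(ci["R"]@X.T+ci["t"][:,None]);q=ci["camera_matrix"]@q;q=(q[:2]/q[2]).reshape(2,*x.shape).astype(np.float32)
    return A,Rr,cv2.remap(img,q[0],q[1],cv2.INTER_CUBIC)
img=np.mean([grab_frame("top")[0] for i in range(4)],0).astype(np.float32)
A,Rr,u=polar(img);u=np.clip(u*1.8,0,255).astype(np.uint8)
a0=cv2.imread("pics/top0.png").astype(np.float32);v=np.clip(polar(a0)[2]*1.8,0,255).astype(np.uint8)
o=np.vstack([v,np.zeros((6,*v.shape[1:]),np.uint8),u])
for t in np.arange(0,1.1,.1): cv2.line(o,(int((t+.05)/.0015),160),(int((t+.05)/.0015),165),(0,255,255),1)
cv2.imwrite(sys.argv[1],o);print(o.shape)
E
python3 look.py pics/e1.png
```

```text
21.075 [ 0.028  0.399 -0.696 -0.253  0.064  1.651] [0.6464 0.0377 0.0492] F [-6.2 -7.7  3.1]
[[-0.011  0.749  0.662]
 [ 0.995 -0.059  0.083]
 [ 0.101  0.66  -0.745]] tilt 41.9
(326, 767, 3)
```

View pics/e1.png

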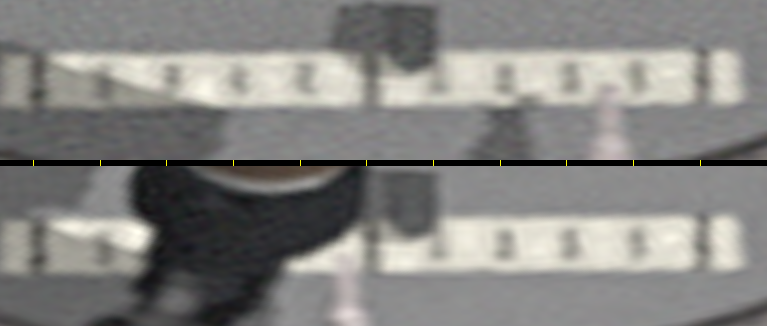

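Unwrapped scale (initial above, now below): the flag is at col 411 (about 0.56) and the telltale tip at col 345 (about 0.46). About 0.1 rad remains. I'll measure both more exactly at their own heights.

```bash
cat > meas.py <<'E'
from h import *
A=np.arange(-.05,1.1,.001)
ci=camera_info("top")
def un(img,r0,r1,z):
    aa,rr=np.meshgrid(A,np.arange(r0,r1,.0005));x=.115-rr*np.cos(aa-.5);y=rr*np.sin(aa-.5);c,s=np.cos(P0[2]),np.sin(P0[2])
    X=np.stack([P0[0]+c*x-s*y,P0[1]+s*x+c*y,0*x+z],0).reshape(3,-1)
    q=ci["camera_matrix"]@(ci["R"]@X+ci["t"][:,None]);q=(q[:2]/q[2]).reshape(2,*x.shape).astype(np.float32)
    return cv2.remap(img,q[0],q[1],cv2.INTER_CUBIC).mean(-1).mean(0)
def cen(p,lo,hi,sg):
    m=(A>=lo)&(A<=hi);a=A[m];w=sg*p[m];w=np.clip(w-(w.min()+.5*(w.max()-w.min())),0,None);return (a*w).sum()/w.sum()
if __name__=="__main__":
    import sys
    img=np.mean([grab_frame("top")[0] for i in range(4)],0).astype(np.float32)
    a0=cv2.imread("pics/top0.png").astype(np.float32)
    t=float(sys.argv[1])
    for n,I in(("now",img),("init",a0)):
        print(n,"flag",cen(un(I,.214,.238,.028),.515,.62,-1).round(4),"tip",cen(un(I,.209,.213,.028),.53,.6,-1).round(4),"tick.5",cen(un(I,.196,.208,.0125),.47,.53,-1).round(4),"tick1",cen(un(I,.196,.214,.0125),.97,1.03,-1).round(4),
         "tell",[cen(un(I,r,r+.006,.0175),q-.03,q+.03,1).round(4) for q in [t if n=="now" else .855] for r in(.176,.181,.186)])
    F=np.mean([manip.observe()['contact_force']],0);print(F,manip.observe()['clock'])
E
python3 meas.py .468
```

```text
now flag 0.5588 tip 0.5621 tick.5 0.5072 tick1 1.0047 tell [np.float64(0.4715), np.float64(0.4716), np.float64(0.4688)]
init flag 0.5584 tip 0.5609 tick.5 0.5072 tick1 1.0046 tell [np.float64(0.8633), np.float64(0.8629), np.float64(0.8627)]
[-6.66984782 -8.39322425  3.35893138] 21.475
```

Emit:
play_rows:
  linear:
    - [-0.003, 0.01, 0]
    - [-0.006, 0.02, 0]
    - [-0.009, 0.03, 0]
    - [-0.01, 0.04, 0]
    - [-0.01, 0.04, 0]
    - [-0.01, 0.04, 0]
  turn: [0, 0, 0, 0, 0, 0]
  jaw: [0, 0, 0, 0, 0, 0]

```text
clock: 22.22
position: [0.6436, 0.0478, 0.049]
tcp_rot: [0.67, 0.651, 0.285, 0.215]
contact_force: [-6.6, -8.0, 2.1]
gripper_width: 0.004
gripper_force: 4.0
```

```bash
python3 meas.py .535
```

```text
now flag 0.5434 tip 0.5628 tick.5 0.4997 tick1 1.0047 tell [np.float64(0.5401), np.float64(0.5392), np.float64(0.5394)]
init flag 0.5584 tip 0.5609 tick.5 0.5072 tick1 1.0046 tell [np.float64(0.8633), np.float64(0.8629), np.float64(0.8627)]
[-7.26258584 -8.49615398  2.41163153] 22.425
```

Emit:
play_rows:
  linear:
    - [-0.002, 0.006, 0]
    - [-0.003, 0.012, 0]
    - [-0.003, 0.012, 0]
    - [-0.003, 0.012, 0]
  turn: [0, 0, 0, 0]
  jaw: [0, 0, 0, 0]

```text
clock: 22.92
position: [0.6428, 0.0507, 0.0489]
tcp_rot: [0.67, 0.651, 0.285, 0.215]
contact_force: [-6.2, -7.6, 2.2]
gripper_width: -0.0
gripper_force: 4.0
```

```bash
python3 meas.py .558; python3 look.py pics/e2.png
```

```text
now flag 0.5428 tip 0.5592 tick.5 0.4925 tick1 1.0047 tell [np.float64(0.5607), np.float64(0.5606), np.float64(0.5599)]
init flag 0.5584 tip 0.5609 tick.5 0.5072 tick1 1.0046 tell [np.float64(0.8633), np.float64(0.8629), np.float64(0.8627)]
[-6.74295631 -7.48234197  2.99199808] 23.125
(326, 767, 3)
```

View pics/e2.png

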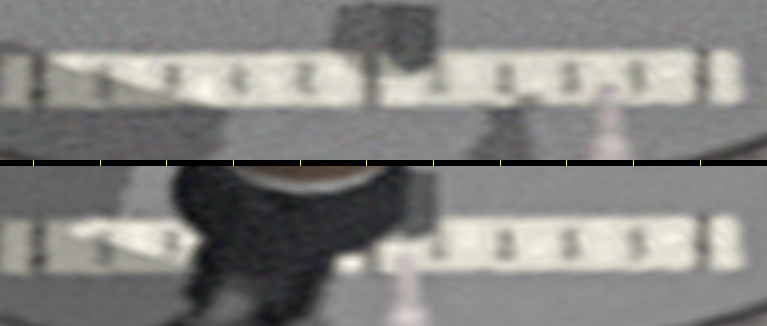

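The telltale reads 0.5605 against the flag's 0.559–0.561. I'll hold it, then ease back.

Emit:
play_rows:
  linear:
    - [0, 0, 0]
    - [0, 0, 0]
    - [0, 0, 0]
    - [0, 0, 0]
    - [0, 0, 0]
    - [0, 0, 0]
    - [0, 0, 0]
    - [0, 0, 0]
    - [0, 0, 0]
    - [0, 0, 0]
    - [0, 0, 0]
    - [0, 0, 0]
  turn: [0, 0, 0, 0, 0, 0, 0, 0, 0, 0, 0, 0]
  jaw: [0, 0, 0, 0, 0, 0, 0, 0, 0, 0, 0, 0]

```text
clock: 24.82
position: [0.6429, 0.0507, 0.0489]
tcp_rot: [0.67, 0.651, 0.285, 0.215]
contact_force: [-6.4, -8.0, 1.7]
gripper_width: -0.003
gripper_force: 4.0
```

```bash
python3 meas.py .558; python3 -c "
from h import *
for t in(.43,.35,.25,.15,.08,0): print(t,d(arc(t,.008,-.023)))
print(d(arc(0,.008,-.035)),d((-.12,-.112,.052)))"
```

```text
now flag 0.5427 tip 0.5587 tick.5 0.4925 tick1 1.0047 tell [np.float64(0.5615), np.float64(0.5602), np.float64(0.5593)]
init flag 0.5584 tip 0.5609 tick.5 0.5072 tick1 1.0046 tell [np.float64(0.8633), np.float64(0.8629), np.float64(0.8627)]
[-6.86174189 -7.17149129  3.34163545] 25.025
0.43 [0.028 0.007 0.012]
0.35 [ 0.04  -0.039  0.012]
0.25 [ 0.06  -0.096  0.012]
0.15 [ 0.085 -0.15   0.012]
0.08 [ 0.106 -0.187  0.012]
0 [ 0.132 -0.227  0.012]
[ 0.139 -0.274  0.012] [-0.3   -0.354  0.012]
```

Emit:
play_rows:
  linear:
    - [0.003, -0.012, 0]
    - [0.006, -0.025, 0]
    - [0.01, -0.038, 0]
    - [0.014, -0.052, 0]
    - [0.018, -0.066, 0]
    - [0.023, -0.08, 0]
    - [0.028, -0.094, 0]
    - [0.034, -0.108, 0]
    - [0.04, -0.122, 0]
    - [0.047, -0.136, 0]
    - [0.054, -0.15, 0]
    - [0.06, -0.162, 0]
  turn: [0, 0, 0, 0, 0, 0, 0, 0, 0, 0, 0, 0]
  jaw: [0, 0, 0, 0, 0, 0, 0, 0, 0, 0, 0, 0]

```text
clock: 26.52
position: [0.6606, 0.0125, 0.0506]
tcp_rot: [0.668, 0.652, 0.288, 0.215]
contact_force: [-1.0, -4.6, -3.1]
gripper_width: -0.001
gripper_force: 2.3
```

Emit:
play_rows:
  linear:
    - [0.006, -0.012, 0]
    - [0.012, -0.023, 0]
    - [0.018, -0.034, 0]
    - [0.024, -0.045, 0]
    - [0.029, -0.055, 0]
    - [0.034, -0.064, 0]
    - [0.039, -0.073, 0]
    - [0.044, -0.082, 0]
    - [0.047, -0.092, 0]
    - [0.05, -0.105, 0]
    - [0.052, -0.12, 0]
    - [0.052, -0.12, 0]
  turn: [0, 0, 0, 0, 0, 0, 0, 0, 0, 0, 0, 0]
  jaw: [0, 0, 0, 0, 0, 0, 0, 0, 0, 0, 0, 0]

```text
clock: 28.02
position: [0.6739, -0.0174, 0.0509]
tcp_rot: [0.668, 0.652, 0.288, 0.215]
contact_force: [-0.9, 0.4, -0.8]
gripper_width: 0.002
gripper_force: 0.0
```

```bash
python3 meas.py .56; python3 -c "
from h import *
print(d((-.13,-.112,.052)),d((-.2,-.112,.25)))"
```

```text
now flag 0.5584 tip 0.5628 tick.5 0.5073 tick1 1.0047 tell [np.float64(0.5604), np.float64(0.5609), np.float64(0.5597)]
init flag 0.5584 tip 0.5609 tick.5 0.5072 tick1 1.0046 tell [np.float64(0.8633), np.float64(0.8629), np.float64(0.8627)]
[-0.17728271  0.01731907  0.68082753] 28.225
[-0.464 -0.088  0.004] [-0.741 -0.126  0.796]
```

The telltale stayed at 0.560 with the flag unmoved, and the finger is off the arm. I'll withdraw and check.

Emit:
play_rows:
  linear:
    - [-0.15, -0.03, 0]
    - [-0.3, -0.06, 0]
    - [-0.46, -0.088, 0]
    - [-0.55, -0.1, 0.1]
    - [-0.62, -0.11, 0.3]
    - [-0.7, -0.12, 0.5]
    - [-0.74, -0.12, 0.7]
    - [-0.74, -0.12, 0.8]
    - [-0.74, -0.12, 0.8]
    - [-0.74, -0.12, 0.8]
  turn: [0, 0, 0, 0, 0, 0, 0, 0, 0, 0]
  jaw: [0, 0, 0, 0, 0, 0, 0, 0, 0, 0]

```text
clock: 29.48
position: [0.4881, -0.0468, 0.2494]
tcp_rot: [0.668, 0.652, 0.288, 0.214]
contact_force: [0.7, 0.6, -0.6]
gripper_width: -0.005
gripper_force: 0.0
```

```bash
python3 st.py; python3 meas.py .56; python3 -c "
from h import *
s,_=grab_frame('scene')
cv2.imwrite('pics/f.png',cv2.resize(s[100:320,80:440],(720,440)))"
```

```text
29.475 [-0.253 -0.254 -0.711  0.418  0.256  1.435] [ 0.4881 -0.0468  0.2494] F [ 0.7  0.6 -0.6]
[[-0.016  0.748  0.664]
 [ 0.994 -0.058  0.09 ]
 [ 0.106  0.661 -0.743]] tilt 42.1
now flag 0.5584 tip 0.5614 tick.5 0.5071 tick1 1.0048 tell [np.float64(0.5603), np.float64(0.5611), np.float64(0.5589)]
init flag 0.5584 tip 0.5609 tick.5 0.5072 tick1 1.0046 tell [np.float64(0.8633), np.float64(0.8629), np.float64(0.8627)]
[-0.23850416  0.14170936 -1.43526402] 29.675
```

View pics/f.png

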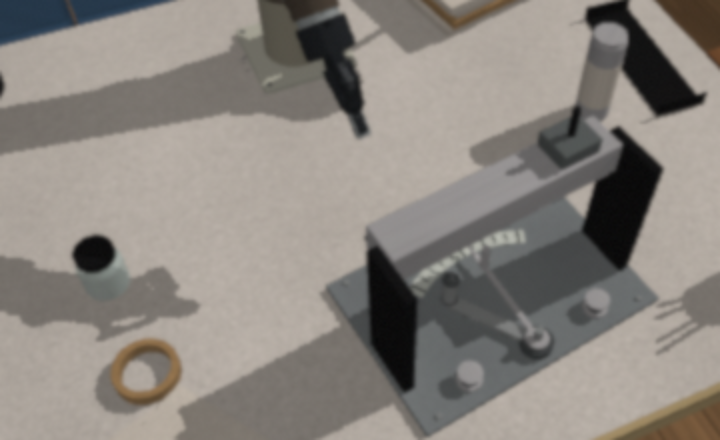

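The arm post is back at rest (450,285), the telltale stands at the flag (480,260), and the bystanders are in place.

```bash
python3 -c "
from workcell import manip
print(manip.hand_in())"
```

```text
the job is handed in; nothing more can be done
None
```

The job is handed in at 29.7 s: telltale slid back to the arm's post, carried to the flag, held for over a second and left there (0.560 against 0.558–0.561 rad), with the arm eased back to rest and the flag unmoved; no verdict came back.

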